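# Solder pump from the tool caddy to its sloping rest

### The job

Pull the solder pump (the longest of the three tools, with the tapered nozzle on top) out of the tool caddy and lay it in the sloping rest, nozzle up: flat along the floor of the channel, with its knob end down against the stop; then let go of it. Set it down, do not drop it, and leave the screwdriver, the brush and the other things on the bench where they are.

Things in the scene. Friction and masses are not known exactly. Their poses are not given: they have to be found in the camera images.
- pump: solder pump: rod 195 mm long, 75 g. Origin: centre of its lower (knob) end; z along its axis to the nozzle. Knob 20 mm diameter to z = 10 mm, thin neck to 18, aluminium barrel 20 mm diameter to 165 (black band from 153), then a tapering nozzle. Stands knob down in a caddy slot, leaning 30 degrees towards the caddy's -x side; its upper 90 mm stick out. Grip the barrel at z = 140 to 155 mm.
- caddy: grey block-shaped tool caddy, fixed, 79 mm (x) by 225 mm (y) by 96 mm high; origin at the centre of its underside, z up, -x side towards the robot. Three upright slots side by side at y = -75, 0, +75 mm, each 69 mm (x) by 28 mm (y), floor at z = 6 mm, open on top. One tool leans in each slot; which is where varies.
- screwdriver: screwdriver standing handle down in another slot, leaning the same way: 167 mm long; black handle 20 mm diameter, 122 mm long, thin 6 mm steel shaft above it. Origin: centre of the handle's lower end; z along its axis, upward. To be left alone.
- brush: brush standing handle down in another slot, leaning the same way: 162 mm long; wooden handle 20 mm diameter, 118 mm long, then a steel ferrule and a flat black tuft. Origin: centre of the handle's lower end; z along its axis, upward. To be left alone.
- rest: sloping tool rest, fixed: steel base 130 mm (x) by 85 mm (y) by 12 mm with two posts carrying the channel; origin at the centre of its underside, z up, front (-x side) towards the robot.
- channel: the rest's fixed aluminium channel, 105 mm long. Origin: middle of its floor at the stop plate, 30 mm above the table. z runs up the channel, 40 degrees from vertical, leaning to the rest's -x side; x points out of its floor (open side); y across. Floor is x = 0, walls at y = +-18 mm rise to x = 20 mm, the stop is z = 0 and reaches x = 35 mm. The pump lies home with its origin at x = 10 mm, z = 0.
- spool: reel of solder wire, 52 mm diameter, 40 mm high, standing between the caddy and the rest; origin at the centre of its underside. To be left alone.
- flux: brown glass jar of flux, 56 mm diameter, 60 mm high; origin at the centre of its underside. To be left alone.
- tape: paper tape roll lying flat, 90 mm outer diameter, 30 mm high; origin at the centre of its underside. To be left alone.
- phone: phone lying on the grey stone slab, 70 by 145 by 9 mm; origin at the centre of its underside. To be left alone.
- board: green circuit board, 70 by 100 by 6 mm; origin at the centre of its underside. To be left alone.
There are look-alikes about, which are no part of the job. What is shaped like the pump but green or purple is not meant.

How it is judged:
On the way:
1. the pump is pulled out: its knob end is lifted to the caddy's rim (height (world z) of pump above 0.09 m), for 0.05 s.
At the end, for the whole second after the job is handed in: the pump lies released and at rest in the channel, nozzle up, along it within 0.15 rad, its knob end between the walls, within 10 mm of the floor and 15 mm of the stop; the screwdriver and brush within 30 mm, the other loose things within 40 mm of where they started (x of pump in the frame of channel between 0.002 and 0.02 m and y of pump in the frame of channel between -0.016 and 0.016 m and z of pump in the frame of channel between -0.006 and 0.015 m and angle between the z axis of pump and the z axis of channel, either way round below 0.15 rad and angle between pump's own z axis and vertical below 1.2 rad and linear speed of pump below 0.03 m/s and contact force between pump and the fingers below 0.1 N and distance of each of screwdriver, brush from where it was at the start of the episode below 0.03 m and distance of each of spool, flux, tape, phone, board from where it was at the start of the episode below 0.04 m); the robot touches nothing.
It fails at once if the pump is dropped or thrown: it moves faster than 0.6 m/s with no finger on it (linear speed of pump above 0.6 m/s and contact force between pump and the fingers below 0.05 N).
It fails at once if the screwdriver or the brush is moved by more than 30 mm (distance of any of screwdriver, brush from where it was at the start of the episode above 0.03 m).
It fails at once if the spool, flux jar, tape, phone or circuit board is moved by more than 40 mm (distance of any of spool, flux, tape, phone, board from where it was at the start of the episode above 0.04 m).
It also fails if it takes over 45 s, if anything falls off the work surface, if the arm or the gripper's body presses on something with over 40 N, if the wrist force passes 120 N, or if a joint passes its speed limit or range.

### The arm

A 6-joint arm with a two-finger parallel gripper is mounted at the origin on the work surface. World frame = base frame: x ahead of the robot, y to its left, z up, the work surface at z = 0. Lengths are in m, angles in rad, forces in N, time in s.
With the tool pointing down it reaches from about 0.375 to 0.925 m from the base axis. Payload 5.7 kg.
Tool frame: the origin (TCP) lies between the finger pads; the fingertips stand 25 mm ahead of it and the grasp point (between the pads) lies 6 mm ahead of it; z points along the fingers, y is the direction in which the jaws open and shut (so a half turn about z gives the same grasp; the last joint's range is limited). The gripper opens to 85 mm and grips with 20 to 120 N. Pads are 22 mm wide; open, the fingers measure 114 mm over their backs; the gripper's body (76 mm by 85 mm) begins 54 mm behind the grasp point. The pads swing forward as they close: fully open they stand 13 mm farther back than shut.
Start: joints at [-0.115, 0.359, 1.51, -0, 1.272, -0.115], TCP at [0.6, -0, 0.256] pointing down, gripper open.
Joint ranges: [-2.97, 2.97], [-1.01, 2.36], [0.21, 2.38], [-0.96, 4.11], [0.2, 2.71], [-2.98, 2.98]. Speed limits (rad/s): [2.39, 2.39, 3.14, 3.14, 3.14, 3.14].

### API

Orientations are given as a 3x3 rotation matrix whose columns are the frame's x, y, z axes.
In Python, from plant import manip gives the robot as it stands.
- The arm moves only by the tool apply_moves, never from a script. Its argument "series" is a list of rows, each an object of numbers: "tx", "ty", "tz": the shift along the tool's x, y, z normalised to -1 to 1, where 1 is 0.02 m; "spin": the turn about the tool's z normalised to -1 to 1, where 1 is 180 degrees; "hand": the finger opening in mm, from 0 to 85.4. A call has exactly 5 rows; each row shifts and turns the commanded pose from where the row before left it, along the tool's axes as they then stand; what a row does not reach is not made up. A row lasts 1/12 s, in which the tool goes at most 41.7 mm and 7.16 degrees, less where a joint would pass 70% of its speed; a pose out of reach is approached as far as the arm can. A call with a number of a shift or a turn outside -1 to 1 is refused whole. A call with a gripper value outside its range is refused whole. The fingers move at their own pace and stop on an object; the grip force is fixed at half the most. Time passes only in rows, so rows that do not move let the fingers close, or fill a call up. It gives the time, the measured TCP pose, the force and the opening at its end, in the units of the state.
- manip.observe(): the state, without advancing time (a new reading comes with each control period).
- manip.grab_frame(name): name is "scene" or "side" or "wrist"; returns a dict with "frame" (384x512x3 uint8, red, green, blue), "intrinsics" (3x3 intrinsics, pixels), "k1" (the pictures are not rectified: a ray, as slopes to the right and down, at radius r is drawn at 1 + k1 r^2 times it, then the intrinsics apply), "pose" (4x4, takes a point from camera to world coordinates); the wrist camera has in their place "tool_from_camera" (4x4, takes a point from camera to tool coordinates, whose origin is the TCP and whose axes are the flange's). Camera axes: x right, y up, looking along -z (the intrinsics and any distortion apply to the point x, -y, -z); pixel columns grow to the right and rows downward; lengths in m; the calibration is good to about 2 mm. A picture is of the moment at which its call begins: read the wrist's pose just before it. There is no depth.
- manip.sign_off(): hands the job in, once; it reports no verdict.
The state is a dict: "time": time; "qpos": joint angles; "qd": joint speeds; "joint_torque": joint torques, N m; "ee_pos": TCP position; "orientation": TCP orientation; "contact_force": force on the tool from outside, world axes, zero at the start; "torque": the same for the moment, N m; "finger_gap": opening from 0.0 (shut) to 1.0 (fully open).
Only numpy, scipy, OpenCV 4.12 (cv2) and the standard library are available. Lean on these libraries where they do the work, as an engineer would, in place of code of your own. Each camera call takes 0.05 s, during which the arm holds its last target. There are 200 camera calls.

## Working session

There is one attempt and no reset: what is moved stays moved. The work goes in short steps, Python scripts to look and compute and a tool call to move; the robot and the scene stay as the last step left them, time stands still between calls to the robot, and variables do not carry over. Pictures are saved under pics/ and viewed, about 8 in all and at most 12, crops included, and the job is handed in when it is done.

Besides the shell and the picture viewer there is one more tool, called as name(argument=value, ...), one argument or row to a line, values as JSON. apply_moves: Moves the arm, as the interface text tells. Scaled input: -1 to 1 covers 0.02 m each way for a shift and 180 degrees each way for a turn. Its arguments: {"type":"object","properties":{"series":{"type":"array","items":{"type":"object","properties":{"tx":{"type":"number"},"ty":{"type":"number"},"tz":{"type":"number"},"spin":{"type":"number"},"hand":{"type":"number"}}}}},"required":["series"]}

```bash
mkdir -p pics; ls; cat > h.py <<'E'
import numpy as np, cv2
from plant import manip
def cam(n):
    s=manip.observe(); g=manip.grab_frame(n); g=dict(g)
    if 'pose' not in g:
        T=np.eye(4);T[:3,:3]=s['orientation'];T[:3,3]=s['ee_pos'];g['pose']=T@np.array(g['tool_from_camera'])
    return g
def ray(g,u,v):
    K=np.array(g['intrinsics']);a=np.array([(u-K[0,2])/K[0,0],(v-K[1,2])/K[1,1]]);p=a.copy()
    for _ in range(20): p=a/(1+g['k1']*(p@p))
    P=np.array(g['pose']);d=P[:3,:3]@np.array([p[0],-p[1],-1]);return P[:3,3],d/np.linalg.norm(d)
def onz(g,u,v,z):
    o,d=ray(g,u,v);return o+d*(z-o[2])/d[2]
def tri(r):
    A=0;b=0
    for o,d in r:
        M=np.eye(3)-np.outer(d,d);A=A+M;b=b+M@o
    x=np.linalg.solve(A,b);return x,[np.linalg.norm((np.eye(3)-np.outer(d,d))@(x-o)) for o,d in r]
def proj(g,X):
    P=np.array(g['pose']);c=P[:3,:3].T@(np.array(X)-P[:3,3]);p=np.array([c[0],-c[1]])/-c[2];p=p*(1+g['k1']*(p@p));K=np.array(g['intrinsics']);return K[0,0]*p[0]+K[0,2],K[1,1]*p[1]+K[1,2]
def save(n,im,s=1): cv2.imwrite('pics/'+n,cv2.resize(im[:,:,::-1],None,fx=s,fy=s,interpolation=cv2.INTER_CUBIC))
E
python3 - <<'E'
from h import *
import pickle
G={n:cam(n) for n in('scene','side','wrist')}
pickle.dump(G,open('g0.pkl','wb'))
for n in G:
    print(n,np.array(G[n]['pose']).round(3).tolist(),G[n]['intrinsics'],G[n]['k1'])
save('scene0.png',G['scene']['frame'],1.5);save('side0.png',G['side']['frame'],1.5)
print(manip.observe()['orientation'])
E
```

```text
pics
scene [[0.403, -0.729, 0.553, 1.201], [0.915, 0.311, -0.256, -0.402], [0.015, 0.61, 0.793, 1.116], [0.0, 0.0, 0.0, 1.0]] [[499.67076549   0.         259.1418238 ]
 [  0.         499.67076549 188.46660354]
 [  0.           0.           1.        ]] 0.014806565803199811
side [[-0.744, 0.48, -0.465, -0.235], [-0.668, -0.547, 0.505, 0.728], [-0.012, 0.686, 0.727, 1.195], [0.0, 0.0, 0.0, 1.0]] [[479.46435311   0.         254.18026004]
 [  0.         479.46435311 191.50201006]
 [  0.           0.           1.        ]] -0.1778940972944369
wrist [[1.0, -0.001, 0.001, 0.599], [0.001, 0.944, 0.329, 0.086], [-0.002, -0.329, 0.944, 0.374], [0.0, 0.0, 0.0, 1.0]] [[344.16989693   0.         257.9785352 ]
 [  0.         344.16989693 186.6432861 ]
 [  0.           0.           1.        ]] -0.04054437008425797
[[-2.02009204e-05  9.99998931e-01 -1.46231088e-03]
 [ 9.99999986e-01  2.04477222e-05  1.68760409e-04]
 [ 1.68790129e-04 -1.46230745e-03 -9.99998917e-01]]
```

View pics/scene0.png

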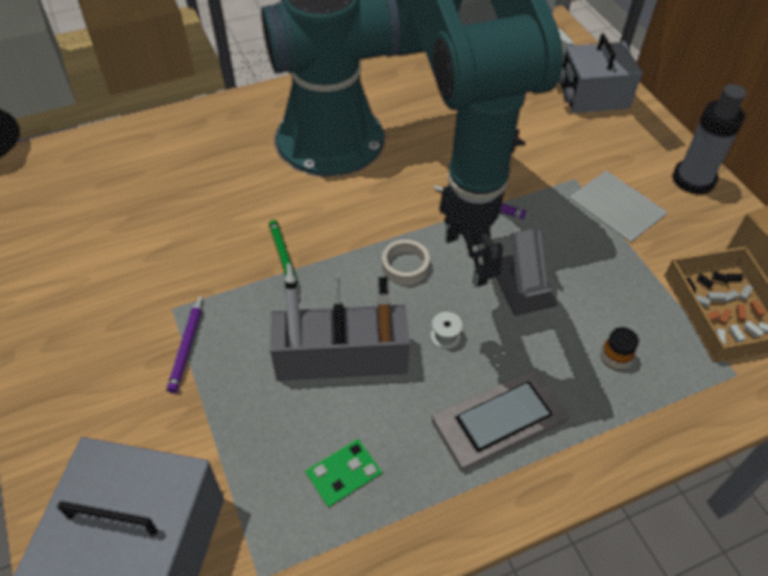

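View pics/side0.png

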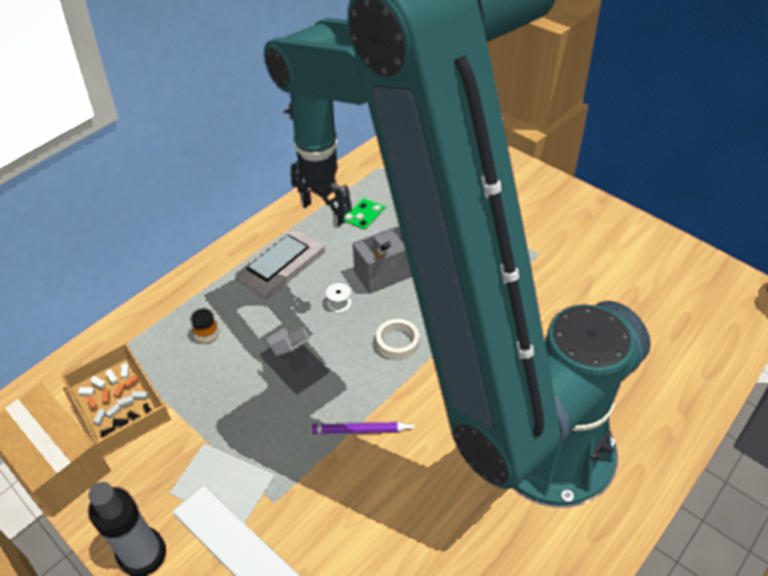

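Candidates for the pump (scene picture, 1.5x pixels): aluminium rod with tapered nozzle in the caddy's left slot (290,300); green look-alike lying (280,245); purple ones at (185,345) and (490,205). Also screwdriver (338,318) and brush (384,310). I choose the aluminium one in the left slot and check it in close crops.

```bash
python3 - <<'E'
from h import *
import pickle
G=pickle.load(open('g0.pkl','rb'))
f=G['scene']['frame']
a=cv2.resize(f[165:260,175:280],None,fx=5,fy=5,interpolation=cv2.INTER_CUBIC)
b=cv2.resize(f[145:215,320:380],None,fx=5,fy=5,interpolation=cv2.INTER_CUBIC)
c=np.zeros((475,825,3),np.uint8)[:, :800]
c=np.zeros((475,800,3),np.uint8);c[:,:500]=a[:,:500];c[:350,500:]=b
save('crop1.png',c)
save('wrist0.png',G['wrist']['frame'],1.5)
E
```

```text
(no output)
```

View pics/crop1.png

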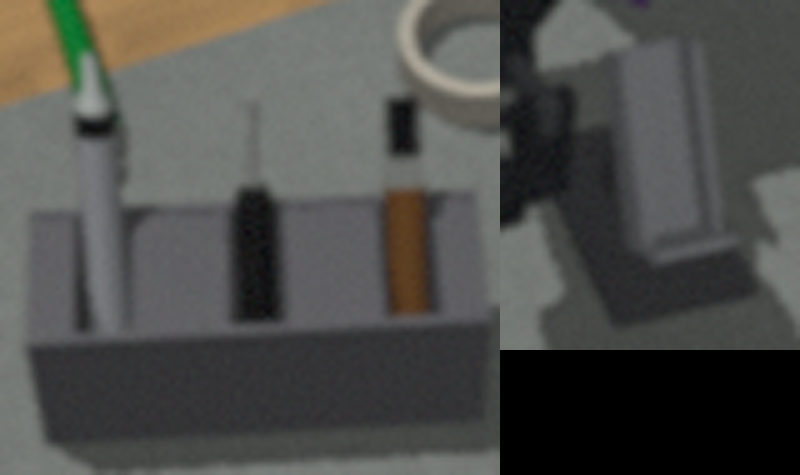

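View pics/wrist0.png

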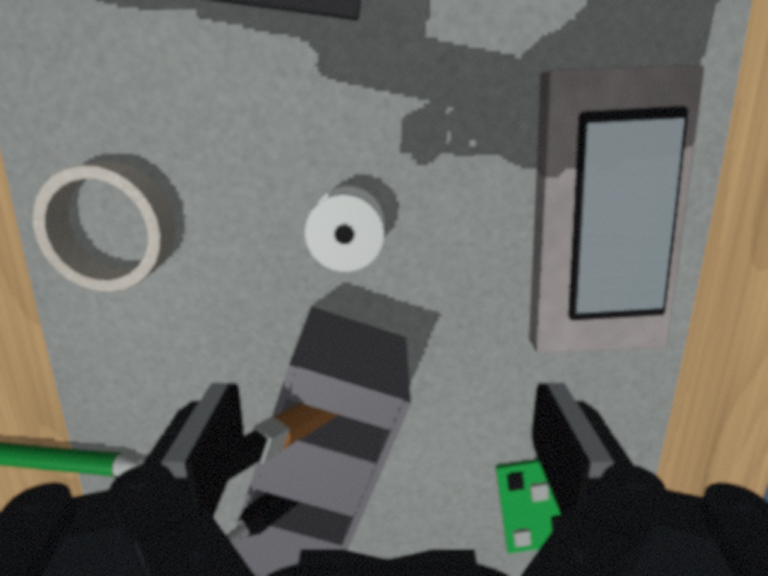

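```bash
python3 - <<'E'
from h import *
import pickle
G=pickle.load(open('g0.pkl','rb'))
s=G['scene']
P={n:onz(s,*uv,.096) for n,uv in dict(fl=(181,207.6),fr=(270,203.6),nl=(180.4,234),nr=(273,229)).items()}
for n in P: print(n,P[n].round(4))
y=(P['fr']-P['fl']+P['nr']-P['nl'])[:2]; ang=np.arctan2(-y[0],y[1]); c=sum(P.values())/4
print('len',np.linalg.norm(y)/2,'w',np.linalg.norm(P['nl']-P['fl']),'caddy yaw deg',np.degrees(ang),'c',c.round(4))
R=np.array([[np.cos(ang),-np.sin(ang),0],[np.sin(ang),np.cos(ang),0],[0,0,1]])
C=c*[1,1,0]
# pump: ray of band centre & tip intersect slot plane y=-75
for nm,uv in (('band',(194,190.4)),('tip',(192.6,176))):
    o,d=ray(s,*uv);ol=R.T@(o-C);dl=R.T@d
    t=(-.075-ol[1])/dl[1];print(nm,'local',(ol+t*dl).round(4))
    for z in(.13,.145,.16,.175): print(z,(R.T@(onz(s,*uv,z)-C)).round(4))
# expected: 
for z in (0.147,0.159,.195):
  for x0 in (.03,.025,.02):
    L=np.array([x0-.5*z,-.075,.011+.866*z]);print(z,x0,L.round(3),(C+R@L).round(4),np.round(proj(s,C+R@L),1))
for n,uv,z in (('bl',(343.6,210),.006),('br',(371.4,203.4),.006),('sl',(351,197.4),.05),('sr',(367.6,193),.05),('tl',(342.4,156),.115),('tr',(360,153.4),.115)):
    print(n,onz(s,*uv,z).round(4))
w=G['wrist']
print('wrist corners',[onz(w,u/1.5,v/1.5,.096).round(4) for u,v in((292,365),(410,402))])
E
```

```text
fl [ 0.4676 -0.2756  0.096 ]
fr [ 0.5436 -0.0664  0.096 ]
nl [ 0.541  -0.3014  0.096 ]
nr [ 0.6156 -0.0912  0.096 ]
len 0.2228268219380315 w 0.07774206443470753 caddy yaw deg -19.755980250411355 c [ 0.5419 -0.1837  0.096 ]
band local [-0.0511 -0.075   0.1479]
0.13 [-0.0649 -0.0767  0.13  ]
0.145 [-0.0533 -0.0753  0.145 ]
0.16 [-0.0418 -0.0738  0.16  ]
0.175 [-0.0302 -0.0724  0.175 ]
tip local [-0.0644 -0.075   0.1871]
0.13 [-0.111  -0.0807  0.13  ]
0.145 [-0.0987 -0.0792  0.145 ]
0.16 [-0.0865 -0.0777  0.16  ]
0.175 [-0.0743 -0.0762  0.175 ]
0.147 0.03 [-0.044 -0.075  0.138] [ 0.4756 -0.2395  0.1383] [194.3 195.3]
0.147 0.025 [-0.048 -0.075  0.138] [ 0.4709 -0.2379  0.1383] [194.3 193.6]
0.147 0.02 [-0.053 -0.075  0.138] [ 0.4662 -0.2362  0.1383] [194.4 192. ]
0.159 0.03 [-0.05  -0.075  0.149] [ 0.47   -0.2375  0.1487] [194.  190.7]
0.159 0.025 [-0.054 -0.075  0.149] [ 0.4653 -0.2358  0.1487] [194.  189.1]
0.159 0.02 [-0.06  -0.075  0.149] [ 0.4606 -0.2341  0.1487] [194.  187.5]
0.195 0.03 [-0.068 -0.075  0.18 ] [ 0.4531 -0.2314  0.1799] [192.9 176.9]
0.195 0.025 [-0.073 -0.075  0.18 ] [ 0.4484 -0.2297  0.1799] [192.9 175.3]
0.195 0.02 [-0.078 -0.075  0.18 ] [ 0.4436 -0.2281  0.1799] [192.9 173.7]
bl [0.5838 0.1384 0.006 ]
br [0.5945 0.2199 0.006 ]
sl [0.5802 0.1556 0.05  ]
sr [0.5849 0.204  0.05  ]
tl [0.4893 0.1699 0.115 ]
tr [0.4997 0.218  0.115 ]
wrist corners [array([ 0.5413, -0.0655,  0.096 ]), array([ 0.6132, -0.0912,  0.096 ])]
```

Both pictures confirm it: aluminium pump with a tapered nozzle in the caddy's -y slot (crop band at (95,127)), screwdriver in the middle, brush at the +y end. The caddy measures 223 x 78 mm in my fit, so its pose is good. In the wrist view the brush (290,430) lies nearest the spool (345,233). Moving above the pump.

apply_moves(
  series=[
    {"tx": -0.996,"ty": -0.521,"hand": 50},
    {"tx": -0.996,"ty": -0.521,"hand": 50},
    {"tx": -0.996,"ty": -0.521,"hand": 50},
    {"tx": -0.996,"ty": -0.521,"hand": 50},
    {"tx": -0.996,"ty": -0.521,"hand": 50},
  ],
)

```text
schema error: expected keys tx, ty, tz, spin, hand
```

apply_moves(
  series=[
    {"tx": -0.996,"ty": -0.521,"hand": 50},
    {"tx": -0.996,"ty": -0.521,"hand": 50},
    {"tx": -0.996,"ty": -0.521,"hand": 50},
    {"tx": -0.996,"ty": -0.521,"hand": 50},
    {"tx": -0.996,"ty": -0.521,"hand": 50},
  ],
)

```text
schema error: expected keys tx, ty, tz, spin, hand
```

apply_moves(
  series=[
    {"tx": -0.996,"ty": -0.521,"hand": 50},
    {"tx": -0.996,"ty": -0.521,"hand": 50},
    {"spin": 0.0381,"hand": 50},
    {"spin": 0.0381,"hand": 50},
    {"spin": 0.0381,"hand": 50},
  ],
)

```text
schema error: expected keys tx, ty, tz, spin, hand
```

apply_moves(
  series=[
    {"spin": 0.0381,"hand": 50},
    {"spin": 0.0381,"hand": 50},
    {"spin": 0.0381,"hand": 50},
    {"spin": 0.0381,"hand": 50},
    {"spin": 0.0381,"hand": 50},
  ],
)

```text
schema error: expected keys tx, ty, tz, spin, hand
```

apply_moves(
  series=[
    {"spin": 0.0381,"hand": 50},
    {"spin": 0.0381,"hand": 50},
    {"spin": 0.0381,"hand": 50},
    {"spin": 0.0381,"hand": 50},
    {"spin": 0.0381,"hand": 50},
  ],
)

```text
schema error: expected keys tx, ty, tz, spin, hand
```

apply_moves(
  series=[
    {"spin": 0.0381,"hand": 50},
    {"spin": 0.0381,"hand": 50},
    {"spin": 0.0381,"hand": 50},
    {"hand": 50},
    {"hand": 50},
  ],
)

```text
schema error: expected keys tx, ty, tz, spin, hand
```

All keys are needed in each row.

apply_moves(
  series=[
    {"tx": -0.996,"ty": -0.521,"tz": 0,"spin": 0,"hand": 50},
    {"tx": -0.996,"ty": -0.521,"tz": 0,"spin": 0,"hand": 50},
    {"tx": -0.996,"ty": -0.521,"tz": 0,"spin": 0,"hand": 50},
    {"tx": -0.996,"ty": -0.521,"tz": 0,"spin": 0,"hand": 50},
    {"tx": -0.996,"ty": -0.521,"tz": 0,"spin": 0,"hand": 50},
  ],
)

```text
time: 0.57
ee_pos: [0.5471, -0.1003, 0.256]
orientation: [[-0.0, 1.0, -0.001], [1.0, 0.0, 0.0], [0.0, -0.001, -1.0]]
contact_force: [0.7, -0.1, -0.1]
finger_gap: 0.583
```

apply_moves(
  series=[
    {"tx": -0.996,"ty": -0.521,"tz": 0,"spin": 0,"hand": 50},
    {"tx": -0.996,"ty": -0.521,"tz": 0,"spin": 0,"hand": 50},
    {"tx": -0.996,"ty": -0.521,"tz": 0,"spin": 0,"hand": 50},
    {"tx": -0.996,"ty": -0.521,"tz": 0,"spin": 0,"hand": 50},
    {"tx": -0.996,"ty": -0.521,"tz": 0,"spin": 0,"hand": 50},
  ],
)

```text
time: 0.98
ee_pos: [0.495, -0.2, 0.2561]
orientation: [[-0.0, 1.0, -0.0], [1.0, 0.0, 0.0], [0.0, -0.0, -1.0]]
contact_force: [0.1, -0.5, 0.1]
finger_gap: 0.586
```

apply_moves(
  series=[
    {"tx": -0.996,"ty": -0.521,"tz": 0,"spin": 0,"hand": 50},
    {"tx": -0.996,"ty": -0.521,"tz": 0,"spin": 0,"hand": 50},
    {"tx": 0,"ty": 0,"tz": 0,"spin": 0.0381,"hand": 50},
    {"tx": 0,"ty": 0,"tz": 0,"spin": 0.0381,"hand": 50},
    {"tx": 0,"ty": 0,"tz": 0,"spin": 0.0381,"hand": 50},
  ],
)

```text
time: 1.4
ee_pos: [0.4744, -0.2395, 0.256]
orientation: [[0.358, 0.934, -0.001], [0.934, -0.358, 0.0], [0.0, -0.001, -1.0]]
contact_force: [-0.9, 0.3, -0.4]
finger_gap: 0.586
```

apply_moves(
  series=[
    {"tx": 0,"ty": 0,"tz": 0,"spin": 0.0381,"hand": 50},
    {"tx": 0,"ty": 0,"tz": 0,"spin": 0.0381,"hand": 50},
    {"tx": 0,"ty": 0,"tz": 0,"spin": 0.0381,"hand": 50},
    {"tx": 0,"ty": 0,"tz": 0,"spin": 0.0381,"hand": 50},
    {"tx": 0,"ty": 0,"tz": 0,"spin": 0.0381,"hand": 50},
  ],
)

```text
time: 1.82
ee_pos: [0.4747, -0.2389, 0.256]
orientation: [[0.821, 0.571, -0.001], [0.571, -0.821, 0.0], [-0.0, -0.001, -1.0]]
contact_force: [0.4, -0.3, -0.7]
finger_gap: 0.586
```

apply_moves(
  series=[
    {"tx": 0,"ty": 0,"tz": 0,"spin": 0.0381,"hand": 50},
    {"tx": 0,"ty": 0,"tz": 0,"spin": 0.0381,"hand": 50},
    {"tx": 0,"ty": 0,"tz": 0,"spin": 0.0381,"hand": 50},
    {"tx": 0,"ty": 0,"tz": 0,"spin": 0.0381,"hand": 50},
    {"tx": 0,"ty": 0,"tz": 0,"spin": 0.0381,"hand": 50},
  ],
)

```text
time: 2.23
ee_pos: [0.4747, -0.2389, 0.256]
orientation: [[1.0, 0.009, -0.001], [0.009, -1.0, 0.0], [-0.001, -0.0, -1.0]]
contact_force: [0.1, -0.6, 0.3]
finger_gap: 0.585
```

apply_moves(
  series=[
    {"tx": 0,"ty": 0,"tz": 0,"spin": 0.0381,"hand": 50},
    {"tx": 0,"ty": 0,"tz": 0,"spin": 0.0381,"hand": 50},
    {"tx": 0,"ty": 0,"tz": 0,"spin": 0.0381,"hand": 50},
    {"tx": 0,"ty": 0,"tz": 0,"spin": 0,"hand": 50},
    {"tx": 0,"ty": 0,"tz": 0,"spin": 0,"hand": 50},
  ],
)

```text
time: 2.65
ee_pos: [0.4748, -0.239, 0.2561]
orientation: [[0.942, -0.334, -0.0], [-0.334, -0.942, 0.0], [-0.001, -0.0, -1.0]]
contact_force: [0.7, 0.1, 0.4]
finger_gap: 0.59
```

```bash
python3 - <<'E'
from h import *
import pickle
s=manip.observe();print(s['time'],s['ee_pos'],np.array(s['orientation']).round(3).tolist(),s['finger_gap'],s['contact_force'])
G={n:cam(n) for n in('scene','side','wrist')}
pickle.dump(G,open('g1.pkl','wb'))
c=np.zeros((600,800,3),np.uint8)
a=cv2.resize(G['wrist']['frame'],(400,300));c[:300,:400]=a
a=cv2.resize(G['scene']['frame'][140:220,320:400],(400,400),interpolation=cv2.INTER_CUBIC);c[:400,400:]=a
a=cv2.resize(G['side']['frame'][195:275,155:235],(300,300),interpolation=cv2.INTER_CUBIC);c[300:,:300]=a
save('m1.png',c)
E
```

```text
2.65 [ 0.47476076 -0.23895106  0.25607384] [[0.942, -0.334, -0.0], [-0.334, -0.942, 0.0], [-0.001, -0.0, -1.0]] 0.5896677626842479 [0.74562139 0.06676814 0.35387401]
```

View pics/m1.png

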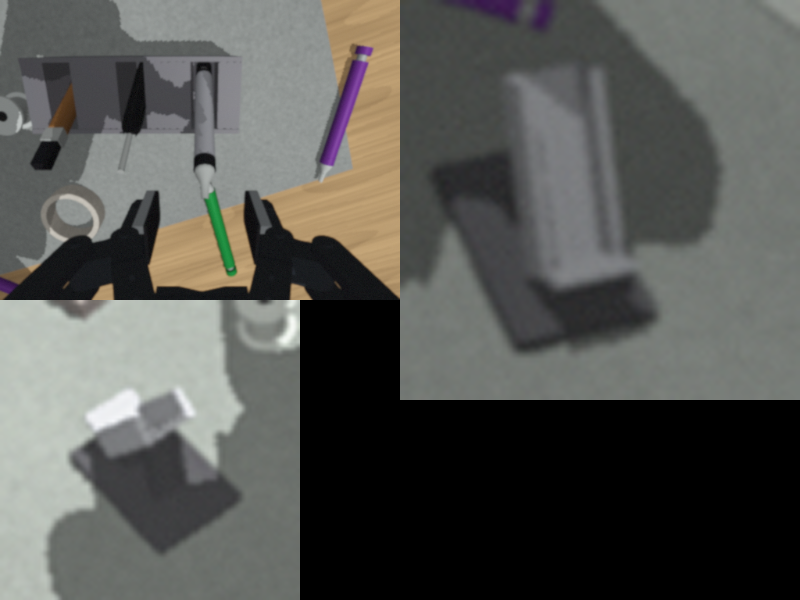

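```bash
python3 - <<'E'
from h import *
import pickle
G=pickle.load(open('g1.pkl','rb'));s,d,w=G['scene'],G['side'],G['wrist']
t=np.radians(-19.76);R=np.array([[np.cos(t),-np.sin(t),0],[np.sin(t),np.cos(t),0],[0,0,1]]);C=np.array([.5419,-.1837,0])
for (m,n) in (((205,158),.159),((207,183),.185),((204,120),.118)):
    uv=np.array(m)*1.28;print('wrist ray local',[ (R.T@(onz(w,*uv,z)-C)).round(4).tolist() for z in (.011+.866*n,)],'pred x',.029-.5*n)
print('--scene base')
nl,nr,fl=(onz(s,343.6,210,.0),onz(s,371,203.6,.0),onz(s,326.6,174.4,.012))
print(nl,nr,fl,np.degrees(np.arctan2(-(nr-nl)[0],(nr-nl)[1])),np.degrees(np.arctan2(*(nl-fl)[1::-1])),np.linalg.norm(nr-nl),np.linalg.norm(nl-fl))
print('--side base')
a,b,c=(onz(d,173.7,237.1,.012),onz(d,198.2,262.2,.0),onz(d,219.3,247,.0))
print(a,b,c,np.degrees(np.arctan2(*(a-b)[1::-1])),np.linalg.norm(a-b),np.degrees(np.arctan2(-(b-c)[0],(b-c)[1])),np.linalg.norm(b-c))
print('--stop, top')
for L,r,z in (((349,197),(367,193),.0525),((341.4,155),(360,153.4),.1233)):
    p,q=onz(s,*L,z),onz(s,*r,z);print(p,q,(p+q)/2,np.degrees(np.arctan2(-(q-p)[0],(q-p)[1])),np.linalg.norm(q-p))
E
```

```text
wrist ray local [[-0.0504, -0.0773, 0.1487]] pred x -0.0505
wrist ray local [[-0.064, -0.0788, 0.1712]] pred x -0.0635
wrist ray local [[-0.0239, -0.0765, 0.1132]] pred x -0.029999999999999995
--scene base
[0.58043861 0.1413666  0.        ] [0.59135388 0.22186936 0.        ] [0.45944666 0.15255018 0.012     ] -7.721574915508383 -5.280985220915006 0.08123938524332543 0.12209882368978876
--side base
[0.58099394 0.2196896  0.012     ] [0.46084697 0.22921262 0.        ] [0.45332793 0.14559098 0.        ] -4.531871921659817 0.12111970025946434 -5.138070292354816 0.0839590005069576
--stop, top
[0.57838554 0.15002024 0.0525    ] [0.58570559 0.2011238  0.0525    ] [0.58204557 0.17557202 0.0525    ] -8.151570596106566 0.05162515223032396
[0.49107588 0.16447914 0.1233    ] [0.50549852 0.21288109 0.1233    ] [0.4982872  0.18868012 0.1233    ] -16.59281093086188 0.05050505749531924
```

The wrist view (band at mosaic (205,158)) agrees with my prediction within 2 mm. The rest's yaw is about -6 deg, with its stop at scene (358,195). Descending and gripping.

apply_moves(
  series=[
    {"tx": 0,"ty": 0,"tz": 0.9,"spin": 0,"hand": 50},
    {"tx": 0,"ty": 0,"tz": 0.9,"spin": 0,"hand": 50},
    {"tx": 0,"ty": 0,"tz": 0.9,"spin": 0,"hand": 50},
    {"tx": 0,"ty": 0,"tz": 0.9,"spin": 0,"hand": 50},
    {"tx": 0,"ty": 0,"tz": 0.9,"spin": 0,"hand": 50},
  ],
)

```text
time: 3.22
ee_pos: [0.475, -0.239, 0.1656]
orientation: [[0.942, -0.336, 0.0], [-0.336, -0.942, -0.0], [0.0, 0.0, -1.0]]
contact_force: [-0.1, -0.6, -0.1]
finger_gap: 0.585
```

apply_moves(
  series=[
    {"tx": 0,"ty": 0,"tz": 0.6,"spin": 0,"hand": 50},
    {"tx": 0,"ty": 0,"tz": 0.5,"spin": 0,"hand": 50},
    {"tx": 0,"ty": 0,"tz": 0,"spin": 0,"hand": 35},
    {"tx": 0,"ty": 0,"tz": 0,"spin": 0,"hand": 30},
    {"tx": 0,"ty": 0,"tz": 0,"spin": 0,"hand": 25},
  ],
)

```text
time: 3.63
ee_pos: [0.4754, -0.2394, 0.1449]
orientation: [[0.941, -0.337, 0.001], [-0.337, -0.941, -0.001], [0.001, 0.0, -1.0]]
contact_force: [0.5, -1.1, 0.2]
finger_gap: 0.29
```

apply_moves(
  series=[
    {"tx": 0,"ty": 0,"tz": 0,"spin": 0,"hand": 10},
    {"tx": 0,"ty": 0,"tz": 0,"spin": 0,"hand": 10},
    {"tx": 0,"ty": 0,"tz": 0,"spin": 0,"hand": 10},
    {"tx": 0,"ty": 0,"tz": 0,"spin": 0,"hand": 10},
    {"tx": 0,"ty": 0,"tz": 0,"spin": 0,"hand": 10},
  ],
)

```text
time: 4.05
ee_pos: [0.4754, -0.2394, 0.1449]
orientation: [[0.941, -0.338, 0.001], [-0.338, -0.941, -0.001], [0.001, 0.0, -1.0]]
contact_force: [-0.8, -0.8, 2.5]
finger_gap: 0.216
```

apply_moves(
  series=[
    {"tx": 0,"ty": 0,"tz": -0.2,"spin": 0,"hand": 10},
    {"tx": 0,"ty": 0,"tz": -0.4,"spin": 0,"hand": 10},
    {"tx": 0,"ty": 0,"tz": -0.4,"spin": 0,"hand": 10},
    {"tx": 0,"ty": 0,"tz": -0.4,"spin": 0,"hand": 10},
    {"tx": 0,"ty": 0,"tz": -0.4,"spin": 0,"hand": 10},
  ],
)

```text
time: 4.47
ee_pos: [0.4749, -0.2391, 0.1813]
orientation: [[0.941, -0.338, 0.0], [-0.338, -0.941, -0.0], [0.0, 0.0, -1.0]]
contact_force: [0.1, -0.6, -0.8]
finger_gap: 0.213
```

```bash
python3 - <<'E'
from h import *
s=manip.observe();print(s['time'],s['ee_pos'],s['finger_gap'],s['contact_force'])
c=np.zeros((384,800,3),np.uint8)
c[:,:400]=cv2.resize(cam('wrist')['frame'],(400,300))[:,:].copy() if 0 else np.pad(cv2.resize(cam('wrist')['frame'],(400,300)),((0,84),(0,0),(0,0)))
c[:,400:]=cv2.resize(cam('scene')['frame'][130:226,170:270],(400,384))
save('m2.png',c)
E
```

```text
4.4667 [ 0.47492497 -0.23906968  0.1813016 ] 0.2133675365022384 [ 0.12636148 -0.62620988 -0.82914284]
```

View pics/m2.png

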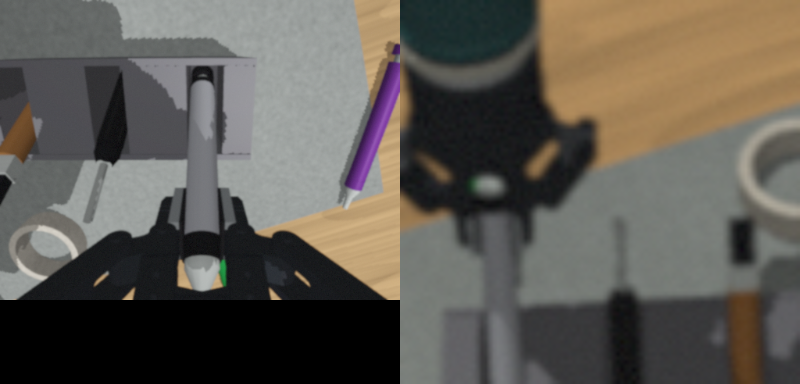

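Pump held by the barrel, clear of the neighbours (wrist (203,160)). Lifting, turning and carrying to above the rest.

apply_moves(
  series=[
    {"tx": 0,"ty": 0,"tz": -0.7,"spin": 0,"hand": 10},
    {"tx": 0,"ty": 0,"tz": -1,"spin": 0,"hand": 10},
    {"tx": 0,"ty": 0,"tz": -1,"spin": 0,"hand": 10},
    {"tx": 0,"ty": 0,"tz": -1,"spin": 0,"hand": 10},
    {"tx": 0,"ty": 0,"tz": -1,"spin": 0,"hand": 10},
  ],
)

```text
time: 4.98
ee_pos: [0.4746, -0.2388, 0.2751]
orientation: [[0.941, -0.338, -0.001], [-0.338, -0.941, 0.0], [-0.001, -0.0, -1.0]]
contact_force: [0.2, 0.0, -1.3]
finger_gap: 0.214
```

apply_moves(
  series=[
    {"tx": 0,"ty": 0,"tz": -1,"spin": 0,"hand": 10},
    {"tx": 0,"ty": 0,"tz": -1,"spin": 0,"hand": 10},
    {"tx": 0,"ty": 0,"tz": -0.5,"spin": 0,"hand": 10},
    {"tx": 0,"ty": 0,"tz": 0,"spin": -0.025,"hand": 10},
    {"tx": 0,"ty": 0,"tz": 0,"spin": -0.025,"hand": 10},
  ],
)

```text
time: 5.4
ee_pos: [0.4752, -0.2392, 0.3249]
orientation: [[0.983, -0.183, 0.001], [-0.183, -0.983, -0.001], [0.001, 0.001, -1.0]]
contact_force: [0.5, -0.6, -1.3]
finger_gap: 0.212
```

apply_moves(
  series=[
    {"tx": 0,"ty": 0,"tz": 0,"spin": -0.025,"hand": 10},
    {"tx": -0.06,"ty": -0.5,"tz": 0,"spin": 0,"hand": 10},
    {"tx": -0.12,"ty": -0.96,"tz": 0,"spin": 0,"hand": 10},
    {"tx": -0.12,"ty": -0.96,"tz": 0,"spin": 0,"hand": 10},
    {"tx": -0.12,"ty": -0.96,"tz": 0,"spin": 0,"hand": 10},
  ],
)

```text
time: 5.82
ee_pos: [0.4734, -0.1695, 0.3236]
orientation: [[0.994, -0.112, -0.001], [-0.112, -0.994, 0.001], [-0.001, -0.001, -1.0]]
contact_force: [0.4, 0.1, -0.6]
finger_gap: 0.214
```

apply_moves(
  series=[
    {"tx": -0.12,"ty": -0.96,"tz": 0,"spin": 0,"hand": 10},
    {"tx": -0.12,"ty": -0.96,"tz": 0,"spin": 0,"hand": 10},
    {"tx": -0.12,"ty": -0.96,"tz": 0,"spin": 0,"hand": 10},
    {"tx": -0.12,"ty": -0.96,"tz": 0,"spin": 0,"hand": 10},
    {"tx": -0.12,"ty": -0.96,"tz": 0,"spin": 0,"hand": 10},
  ],
)

```text
time: 6.23
ee_pos: [0.4717, -0.0725, 0.3238]
orientation: [[0.994, -0.111, -0.001], [-0.111, -0.994, 0.001], [-0.001, -0.001, -1.0]]
contact_force: [0.7, 0.1, -0.0]
finger_gap: 0.214
```

apply_moves(
  series=[
    {"tx": -0.12,"ty": -0.96,"tz": 0,"spin": 0,"hand": 10},
    {"tx": -0.12,"ty": -0.96,"tz": 0,"spin": 0,"hand": 10},
    {"tx": -0.12,"ty": -0.96,"tz": 0,"spin": 0,"hand": 10},
    {"tx": -0.12,"ty": -0.96,"tz": 0,"spin": 0,"hand": 10},
    {"tx": -0.12,"ty": -0.96,"tz": 0,"spin": 0,"hand": 10},
  ],
)

```text
time: 6.65
ee_pos: [0.47, 0.0241, 0.3238]
orientation: [[0.994, -0.111, -0.001], [-0.111, -0.994, 0.0], [-0.001, -0.0, -1.0]]
contact_force: [0.6, -0.1, -0.5]
finger_gap: 0.215
```

apply_moves(
  series=[
    {"tx": -0.12,"ty": -0.96,"tz": 0,"spin": 0,"hand": 10},
    {"tx": -0.12,"ty": -0.96,"tz": 0,"spin": 0,"hand": 10},
    {"tx": -0.12,"ty": -0.96,"tz": 0,"spin": 0,"hand": 10},
    {"tx": -0.12,"ty": -0.96,"tz": 0,"spin": 0,"hand": 10},
    {"tx": -0.12,"ty": -0.96,"tz": 0,"spin": 0,"hand": 10},
  ],
)

```text
time: 7.07
ee_pos: [0.4684, 0.1208, 0.3238]
orientation: [[0.994, -0.111, -0.001], [-0.111, -0.994, 0.0], [-0.001, -0.0, -1.0]]
contact_force: [0.9, -0.4, -0.6]
finger_gap: 0.213
```

apply_moves(
  series=[
    {"tx": -0.12,"ty": -0.96,"tz": 0,"spin": 0,"hand": 10},
    {"tx": -0.12,"ty": -0.96,"tz": 0,"spin": 0,"hand": 10},
    {"tx": -0.12,"ty": -0.96,"tz": 0,"spin": 0,"hand": 10},
    {"tx": -0.06,"ty": -0.5,"tz": 0,"spin": 0,"hand": 10},
    {"tx": 0,"ty": 0,"tz": 0,"spin": 0,"hand": 10},
  ],
)

```text
time: 7.48
ee_pos: [0.4676, 0.1892, 0.3239]
orientation: [[0.994, -0.108, -0.001], [-0.108, -0.994, 0.001], [-0.001, -0.001, -1.0]]
contact_force: [0.8, -0.1, -0.5]
finger_gap: 0.215
```

```bash
python3 - <<'E'
from h import *
import pickle
s=manip.observe();print(s['time'],s['ee_pos'],s['finger_gap'],s['contact_force'],s['qpos'])
G={n:cam(n) for n in('scene','side','wrist')};pickle.dump(G,open('g2.pkl','wb'))
c=np.zeros((600,800,3),np.uint8)
c[:384,:512]=G['wrist']['frame']
c[384:,:288]=cv2.resize(G['scene']['frame'][100:208,320:464],(288,216))
c[384:,288:576]=cv2.resize(G['side']['frame'][170:278,130:274],(288,216))
save('m3.png',c)
E
```

```text
7.4833 [0.46764931 0.18924982 0.32386167] 0.21511008977888513 [ 0.76637027 -0.06118808 -0.52716005] [2.46956594e-01 1.61545681e-01 1.61416245e+00 8.49958996e-04
 1.36664875e+00 1.92548094e+00]
```

View pics/m3.png

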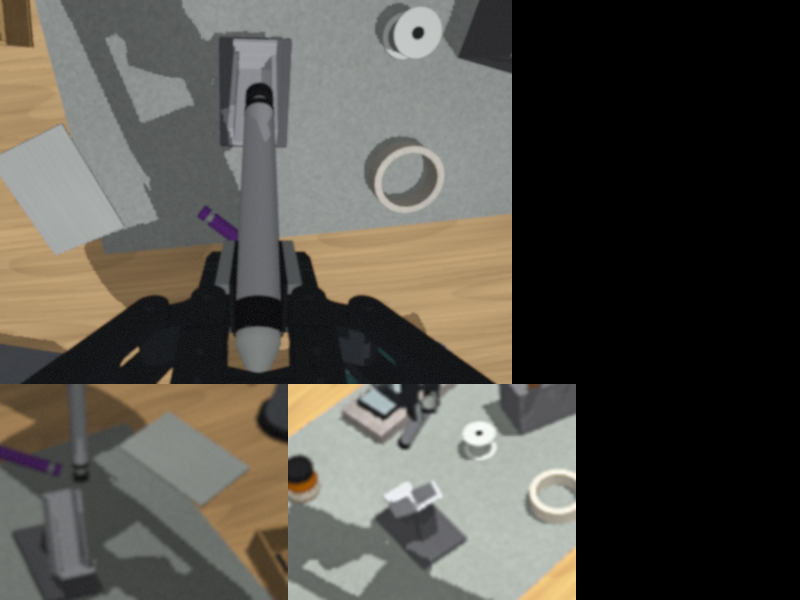

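```bash
python3 - <<'E'
from h import *
import pickle
G=pickle.load(open('g2.pkl','rb'));w=G['wrist'];s=G['scene'];d=G['side']
B=[onz(w,*p,.012)[:2] for p in((221,37),(290,40),(221,146),(286,147))]
print(np.round(B,4).tolist(),'centre',np.mean(B,0))
l=B[0]-B[2]+B[1]-B[3];q=B[0]-B[1]+B[2]-B[3];print('yaw',np.degrees(np.arctan2(l[1],l[0])),np.degrees(np.arctan2(-q[0],q[1])),np.linalg.norm(l)/2,np.linalg.norm(q)/2)
S=[onz(w,*p,.0525)[:2] for p in((236,40),(278,42))];print('stop',np.round(S,4).tolist(),np.mean(S,0))
T=np.array([.4676,.1892,.3179]);ux=np.array([.994,-.109,0])
for n in (0,.01,.159,.195):
    for tl in(28,30,32):
        a=np.radians(tl);p=T+(.147-n)*(np.sin(a)*ux-np.array([0,0,np.cos(a)]));print(n,tl,p.round(4),'w',np.round(proj(w,p)),'s',np.round((np.array(proj(s,p))-[320,100])*2+[0,384]),'d',np.round((np.array(proj(d,p))-[130,170])*2+[288,384]))
E
```

```text
[[0.5897, 0.2175], [0.5779, 0.1384], [0.4622, 0.2356], [0.452, 0.1535]] centre [0.52045629 0.18624548]
yaw -7.441761854336888 -7.775520826727162 0.12769712550255333 0.08135277924724761
stop [[0.5815, 0.1987], [0.5748, 0.155]] [0.57812528 0.17681149]
0 28 [0.5362 0.1817 0.1881] w [256.  91.] s [ 80. 481.] d [399. 443.]
0 30 [0.5407 0.1812 0.1906] w [256.  84.] s [ 82. 482.] d [397. 440.]
0 32 [0.545  0.1807 0.1932] w [256.  78.] s [ 84. 483.] d [395. 437.]
0.01 28 [0.5315 0.1822 0.1969] w [256.  98.] s [ 80. 473.] d [400. 441.]
0.01 30 [0.5357 0.1817 0.1993] w [256.  92.] s [ 82. 474.] d [398. 438.]
0.01 32 [0.5398 0.1813 0.2017] w [256.  86.] s [ 83. 475.] d [397. 435.]
0.159 28 [0.462  0.1898 0.3285] w [255. 307.] s [ 75. 356.] d [421. 401.]
0.159 30 [0.4616 0.1899 0.3283] w [255. 307.] s [ 75. 356.] d [421. 401.]
0.159 32 [0.4613 0.1899 0.3281] w [255. 308.] s [ 74. 356.] d [421. 402.]
0.195 28 [0.4452 0.1917 0.3603] w [255. 411.] s [ 73. 325.] d [426. 390.]
0.195 30 [0.4437 0.1918 0.3595] w [255. 411.] s [ 73. 325.] d [427. 391.]
0.195 32 [0.4423 0.192  0.3586] w [255. 412.] s [ 72. 325.] d [428. 392.]
```

Wrist view: rest base corners (221,37),(290,40),(221,146),(286,147), stop edge (236,40)–(278,42), knob at (259,88): yaw -7.5°, and the pump is held as modelled. Aligning and descending to just above the channel.

apply_moves(
  series=[
    {"tx": 0,"ty": 0,"tz": 0,"spin": 0.007,"hand": 10},
    {"tx": 0.85,"ty": -0.2,"tz": 0,"spin": 0,"hand": 10},
    {"tx": 0,"ty": 0,"tz": 0.8,"spin": 0,"hand": 10},
    {"tx": 0,"ty": 0,"tz": 0.9,"spin": 0,"hand": 10},
    {"tx": 0,"ty": 0,"tz": 0.9,"spin": 0,"hand": 10},
  ],
)

```text
time: 8.05
ee_pos: [0.4864, 0.1882, 0.2721]
orientation: [[0.991, -0.133, 0.001], [-0.133, -0.991, 0.0], [0.001, -0.0, -1.0]]
contact_force: [-0.0, -0.3, -1.5]
finger_gap: 0.217
```

apply_moves(
  series=[
    {"tx": 0,"ty": 0,"tz": 0.9,"spin": 0,"hand": 10},
    {"tx": 0,"ty": 0,"tz": 0.9,"spin": 0,"hand": 10},
    {"tx": 0,"ty": 0,"tz": 0.9,"spin": 0,"hand": 10},
    {"tx": 0,"ty": 0,"tz": 0.7,"spin": 0,"hand": 10},
    {"tx": 0,"ty": 0,"tz": 0.2,"spin": 0,"hand": 10},
  ],
)

```text
time: 8.47
ee_pos: [0.4844, 0.1878, 0.1981]
orientation: [[0.991, -0.133, -0.004], [-0.133, -0.991, -0.001], [-0.004, 0.002, -1.0]]
contact_force: [-0.7, 0.1, -1.2]
finger_gap: 0.217
```

```bash
cat > look.py <<'E'
from h import *
import pickle,sys
s=manip.observe();print(s['time'],s['ee_pos'],np.array(s['orientation'])[:,0].round(3),s['finger_gap'],s['contact_force'])
G={n:cam(n) for n in('scene','side','wrist')};pickle.dump(G,open('g3.pkl','wb'))
c=np.zeros((600,800,3),np.uint8)
c[:300,:400]=cv2.resize(G['wrist']['frame'],(400,300))
c[:400,400:]=cv2.resize(G['scene']['frame'][135:215,315:395],(400,400),interpolation=cv2.INTER_CUBIC)
c[300:,:400]=cv2.resize(G['side']['frame'][195:270,150:250],(400,300),interpolation=cv2.INTER_CUBIC)
save(sys.argv[1],c)
E
python3 look.py m4.png
```

```text
8.4667 [0.48437574 0.1877593  0.19814525] [ 0.991 -0.133 -0.004] 0.21709204292891013 [-0.67598073  0.09352036 -1.2018265 ]
```

View pics/m4.png

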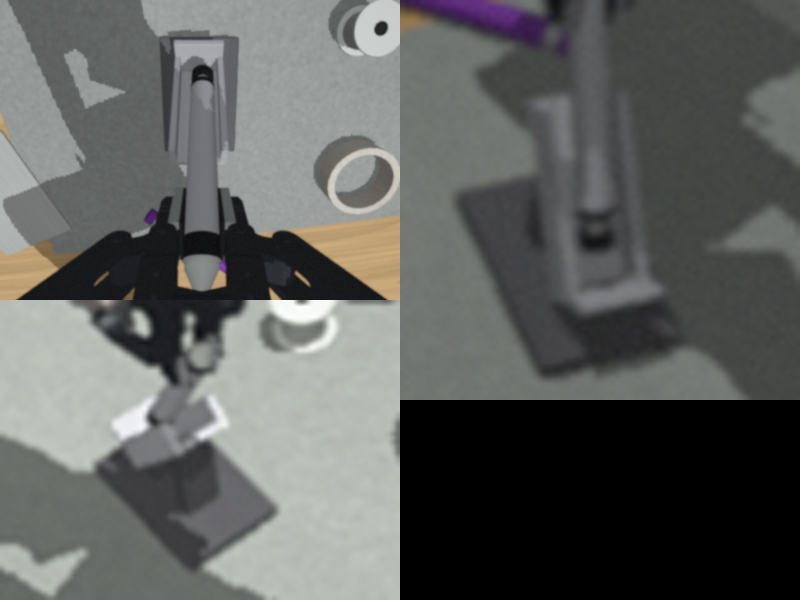

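Wrist (202,75): the knob is centred between the walls. The scene crop (595,235) shows it over the floor, near the stop. Lowering the last 20 mm slowly.

apply_moves(
  series=[
    {"tx": 0,"ty": 0,"tz": 0.25,"spin": 0,"hand": 10},
    {"tx": 0,"ty": 0,"tz": 0.25,"spin": 0,"hand": 10},
    {"tx": 0,"ty": 0,"tz": 0.2,"spin": 0,"hand": 10},
    {"tx": 0,"ty": 0,"tz": 0.2,"spin": 0,"hand": 10},
    {"tx": 0,"ty": 0,"tz": 0.1,"spin": 0,"hand": 10},
  ],
)

```text
time: 9.03
ee_pos: [0.4855, 0.1891, 0.1798]
orientation: [[0.991, -0.13, -0.001], [-0.13, -0.991, -0.0], [-0.001, 0.0, -1.0]]
contact_force: [-0.4, -0.3, -0.7]
finger_gap: 0.216
```

apply_moves(
  series=[
    {"tx": 0,"ty": 0,"tz": 0.1,"spin": 0,"hand": 10},
    {"tx": 0,"ty": 0,"tz": 0,"spin": 0,"hand": 10},
    {"tx": 0,"ty": 0,"tz": 0,"spin": 0,"hand": 10},
    {"tx": 0,"ty": 0,"tz": 0,"spin": 0,"hand": 10},
    {"tx": 0,"ty": 0,"tz": 0,"spin": 0,"hand": 10},
  ],
)

```text
time: 9.45
ee_pos: [0.4858, 0.1892, 0.1784]
orientation: [[0.991, -0.13, 0.0], [-0.13, -0.991, 0.0], [0.0, -0.0, -1.0]]
contact_force: [0.2, 0.2, -0.6]
finger_gap: 0.217
```

No contact yet. Swinging the barrel towards the channel floor, along the floor normal.

apply_moves(
  series=[
    {"tx": -0.12,"ty": 0,"tz": 0.1,"spin": 0,"hand": 10},
    {"tx": -0.12,"ty": 0,"tz": 0.1,"spin": 0,"hand": 10},
    {"tx": -0.12,"ty": 0,"tz": 0.1,"spin": 0,"hand": 10},
    {"tx": -0.12,"ty": 0,"tz": 0.1,"spin": 0,"hand": 10},
    {"tx": 0,"ty": 0,"tz": 0,"spin": 0,"hand": 10},
  ],
)

```text
time: 9.87
ee_pos: [0.4761, 0.1904, 0.1701]
orientation: [[0.992, -0.13, 0.001], [-0.13, -0.992, -0.0], [0.001, -0.0, -1.0]]
contact_force: [2.5, -0.3, 0.9]
finger_gap: 0.213
```

```bash
python3 look.py m5.png
```

```text
9.8667 [0.4761368  0.19042813 0.17009389] [ 0.992 -0.13   0.001] 0.21299537611644334 [ 2.54130567 -0.30521564  0.91888867]
```

View pics/m5.png

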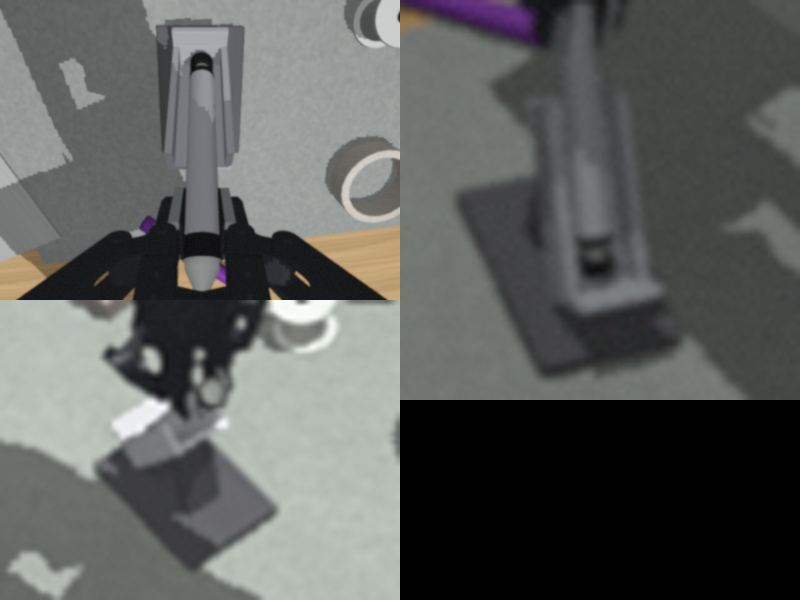

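The knob is on the floor (scene (597,260)), about 10 mm short of the stop, with a light contact of 2.7 N. Continuing the swing.

apply_moves(
  series=[
    {"tx": -0.12,"ty": 0,"tz": 0.1,"spin": 0,"hand": 10},
    {"tx": -0.12,"ty": 0,"tz": 0.1,"spin": 0,"hand": 10},
    {"tx": -0.12,"ty": 0,"tz": 0.1,"spin": 0,"hand": 10},
    {"tx": 0,"ty": 0,"tz": 0,"spin": 0,"hand": 10},
    {"tx": 0,"ty": 0,"tz": 0,"spin": 0,"hand": 10},
  ],
)

```text
time: 10.43
ee_pos: [0.4687, 0.1912, 0.1641]
orientation: [[0.991, -0.13, -0.001], [-0.13, -0.991, -0.0], [-0.001, 0.0, -1.0]]
contact_force: [2.6, -0.1, 2.2]
finger_gap: 0.212
```

apply_moves(
  series=[
    {"tx": -0.08,"ty": 0,"tz": 0.07,"spin": 0,"hand": 10},
    {"tx": 0,"ty": 0,"tz": 0,"spin": 0,"hand": 10},
    {"tx": 0,"ty": 0,"tz": 0,"spin": 0,"hand": 10},
    {"tx": 0,"ty": 0,"tz": 0,"spin": 0,"hand": 10},
    {"tx": 0,"ty": 0,"tz": 0,"spin": 0,"hand": 10},
  ],
)

```text
time: 10.85
ee_pos: [0.4675, 0.1917, 0.1628]
orientation: [[0.991, -0.13, -0.0], [-0.13, -0.991, 0.0], [-0.0, -0.0, -1.0]]
contact_force: [2.6, 0.8, 0.7]
finger_gap: 0.215
```

apply_moves(
  series=[
    {"tx": -0.12,"ty": 0,"tz": 0.1,"spin": 0,"hand": 10},
    {"tx": 0,"ty": 0,"tz": 0,"spin": 0,"hand": 10},
    {"tx": 0,"ty": 0,"tz": 0,"spin": 0,"hand": 10},
    {"tx": 0,"ty": 0,"tz": 0,"spin": 0,"hand": 10},
    {"tx": 0,"ty": 0,"tz": 0,"spin": 0,"hand": 10},
  ],
)

```text
time: 11.27
ee_pos: [0.4664, 0.1918, 0.1616]
orientation: [[0.991, -0.13, 0.003], [-0.13, -0.991, 0.0], [0.003, -0.0, -1.0]]
contact_force: [4.4, -0.3, 5.9]
finger_gap: 0.216
```

apply_moves(
  series=[
    {"tx": -0.12,"ty": 0,"tz": 0.1,"spin": 0,"hand": 10},
    {"tx": 0,"ty": 0,"tz": 0,"spin": 0,"hand": 10},
    {"tx": 0,"ty": 0,"tz": 0,"spin": 0,"hand": 10},
    {"tx": 0,"ty": 0,"tz": 0,"spin": 0,"hand": 10},
    {"tx": 0,"ty": 0,"tz": 0,"spin": 0,"hand": 10},
  ],
)

```text
time: 11.68
ee_pos: [0.4653, 0.1923, 0.1601]
orientation: [[0.991, -0.13, 0.005], [-0.13, -0.991, 0.0], [0.005, -0.001, -1.0]]
contact_force: [5.6, -2.2, 6.8]
finger_gap: 0.215
```

```bash
python3 look.py m6.png
```

```text
11.6833 [0.46533275 0.19226067 0.16014761] [ 0.991 -0.13   0.005] 0.2148760369964465 [ 5.64538154 -2.18932003  6.83917264]
```

View pics/m6.png

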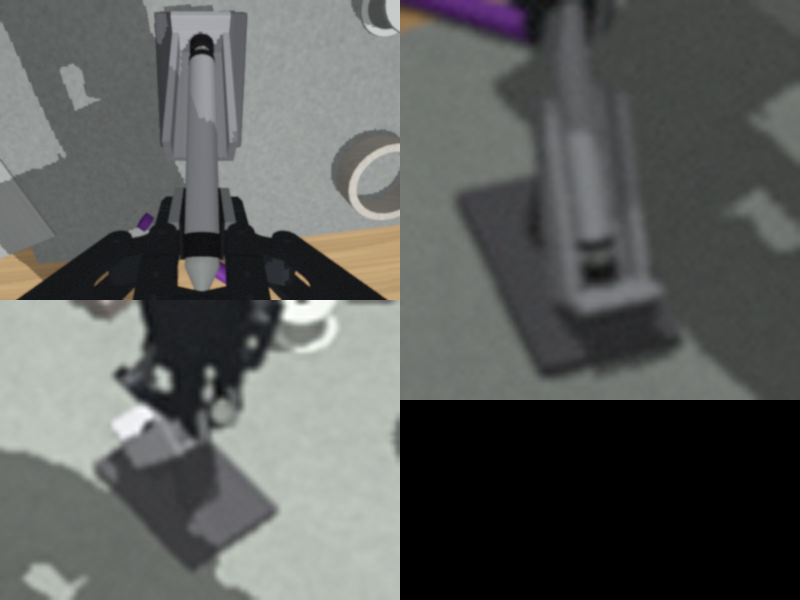

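The force jumps to 9 N along the floor normal, so the barrel now lies on the floor. Sliding it down along the channel to the stop.

apply_moves(
  series=[
    {"tx": 0.1,"ty": 0,"tz": 0.05,"spin": 0,"hand": 10},
    {"tx": 0.06,"ty": 0,"tz": 0.08,"spin": 0,"hand": 10},
    {"tx": 0,"ty": 0,"tz": 0,"spin": 0,"hand": 10},
    {"tx": 0,"ty": 0,"tz": 0,"spin": 0,"hand": 10},
    {"tx": 0,"ty": 0,"tz": 0,"spin": 0,"hand": 10},
  ],
)

```text
time: 12.25
ee_pos: [0.4682, 0.1919, 0.1573]
orientation: [[0.991, -0.13, 0.005], [-0.13, -0.991, 0.001], [0.005, -0.001, -1.0]]
contact_force: [5.2, -0.8, 5.5]
finger_gap: 0.214
```

apply_moves(
  series=[
    {"tx": 0.06,"ty": 0,"tz": 0.08,"spin": 0,"hand": 10},
    {"tx": 0.06,"ty": 0,"tz": 0.08,"spin": 0,"hand": 10},
    {"tx": 0,"ty": 0,"tz": 0,"spin": 0,"hand": 10},
    {"tx": 0,"ty": 0,"tz": 0,"spin": 0,"hand": 10},
    {"tx": 0,"ty": 0,"tz": 0,"spin": 0,"hand": 10},
  ],
)

```text
time: 12.67
ee_pos: [0.4687, 0.1919, 0.1563]
orientation: [[0.991, -0.13, 0.002], [-0.13, -0.991, 0.001], [0.002, -0.001, -1.0]]
contact_force: [-6.4, -0.5, 34.4]
finger_gap: 0.208
```

Firm stop contact, about 30 N along the axis: the pump is home. Relaxing slightly, then opening gently.

apply_moves(
  series=[
    {"tx": -0.03,"ty": 0,"tz": -0.08,"spin": 0,"hand": 10},
    {"tx": 0,"ty": 0,"tz": 0,"spin": 0,"hand": 10},
    {"tx": 0,"ty": 0,"tz": 0,"spin": 0,"hand": 10},
    {"tx": 0,"ty": 0,"tz": 0,"spin": 0,"hand": 20},
    {"tx": 0,"ty": 0,"tz": 0,"spin": 0,"hand": 22},
  ],
)

```text
time: 13.08
ee_pos: [0.4662, 0.1913, 0.1545]
orientation: [[0.991, -0.131, -0.003], [-0.131, -0.991, -0.0], [-0.003, 0.001, -1.0]]
contact_force: [0.2, -0.4, -0.3]
finger_gap: 0.256
```

apply_moves(
  series=[
    {"tx": 0,"ty": 0,"tz": 0,"spin": 0,"hand": 26},
    {"tx": 0,"ty": 0,"tz": 0,"spin": 0,"hand": 30},
    {"tx": 0,"ty": 0,"tz": 0,"spin": 0,"hand": 36},
    {"tx": 0,"ty": 0,"tz": 0,"spin": 0,"hand": 42},
    {"tx": 0,"ty": 0,"tz": 0,"spin": 0,"hand": 46},
  ],
)

```text
time: 13.5
ee_pos: [0.4673, 0.1914, 0.1544]
orientation: [[0.991, -0.13, -0.001], [-0.13, -0.991, -0.0], [-0.001, 0.0, -1.0]]
contact_force: [-0.1, 0.1, 0.2]
finger_gap: 0.534
```

```bash
python3 look.py m7.png
```

```text
13.5 [0.46734253 0.19142949 0.15437251] [ 0.991 -0.13  -0.001] 0.5341666197327296 [-0.06266967  0.14220035  0.23100991]
```

View pics/m7.png

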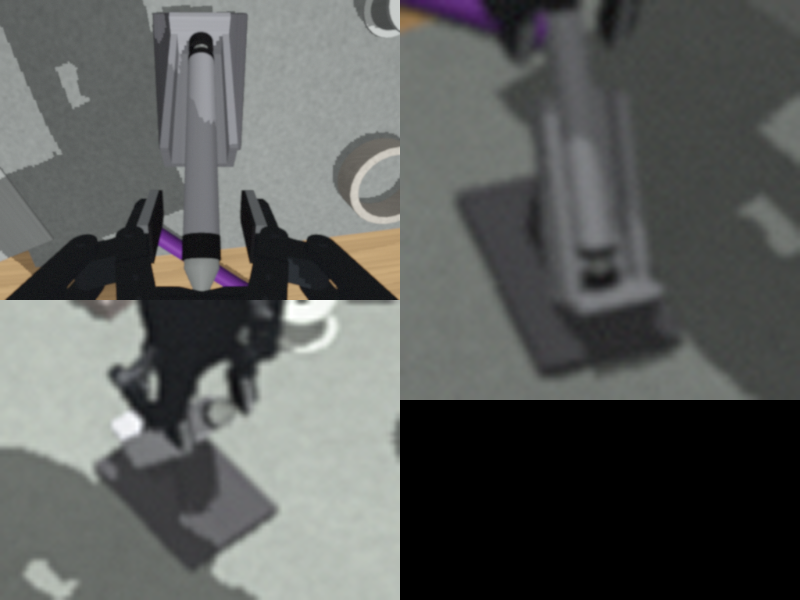

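Released with no force. The pump lies between the walls, knob at the stop (scene (598,275)). Raising the hand straight up.

apply_moves(
  series=[
    {"tx": 0,"ty": 0,"tz": -0.3,"spin": 0,"hand": 50},
    {"tx": 0,"ty": 0,"tz": -0.6,"spin": 0,"hand": 50},
    {"tx": 0,"ty": 0,"tz": -0.9,"spin": 0,"hand": 50},
    {"tx": 0,"ty": 0,"tz": -0.9,"spin": 0,"hand": 50},
    {"tx": 0,"ty": 0,"tz": -0.9,"spin": 0,"hand": 50},
  ],
)

```text
time: 14.07
ee_pos: [0.4675, 0.1915, 0.2278]
orientation: [[0.991, -0.13, -0.0], [-0.13, -0.991, -0.0], [-0.0, 0.0, -1.0]]
contact_force: [0.8, 0.1, 0.2]
finger_gap: 0.584
```

apply_moves(
  series=[
    {"tx": 0,"ty": 0,"tz": -0.9,"spin": 0,"hand": 50},
    {"tx": 0,"ty": 0,"tz": -0.9,"spin": 0,"hand": 50},
    {"tx": 0,"ty": 0,"tz": -0.6,"spin": 0,"hand": 50},
    {"tx": 0,"ty": 0,"tz": 0,"spin": 0,"hand": 50},
    {"tx": 0,"ty": 0,"tz": 0,"spin": 0,"hand": 50},
  ],
)

```text
time: 14.48
ee_pos: [0.468, 0.1916, 0.2754]
orientation: [[0.991, -0.13, 0.002], [-0.13, -0.991, 0.0], [0.002, -0.001, -1.0]]
contact_force: [-0.1, 0.5, -0.4]
finger_gap: 0.583
```

```bash
python3 look.py m8.png; python3 - <<'E'
from h import *
import pickle
G=pickle.load(open('g3.pkl','rb'))
a=np.deg2rad(-7.5);u=np.array([np.cos(a),np.sin(a),0]);v=np.array([-u[1],u[0],0]);h=np.array([0,0,1.])
O=.523*u+.2512*v+.03*h
X=np.cos(.698)*u+np.sin(.698)*h;Z=-np.sin(.698)*u+np.cos(.698)*h
for n in (0,.014,.159,.195):
    p=O+.01*X+n*Z
    w,s,d=[np.array(proj(G[k],p)) for k in('wrist','scene','side')]
    print(n,'mosaic w',(w/1.28).round(1),'s',((s-[315,135])*5+[400,0]).round(1),'d',((d-[150,195])*4+[0,300]).round(1))
E
```

```text
14.4833 [0.46803753 0.19162033 0.27540792] [ 0.991 -0.13   0.002] 0.5830576828557378 [-0.1042851   0.47337816 -0.44744849]
0 mosaic w [201.7  45.5] s [595.  283.9] d [147.3 433.9]
0.014 mosaic w [201.7  53.1] s [591.8 259.2] d [152.3 432. ]
0.159 mosaic w [201.7 158.4] s [557.7  -3.5] d [210.5 410.4]
0.195 mosaic w [201.7 195. ] s [549.  -70.9] d [226.8 404.4]
```

View pics/m8.png

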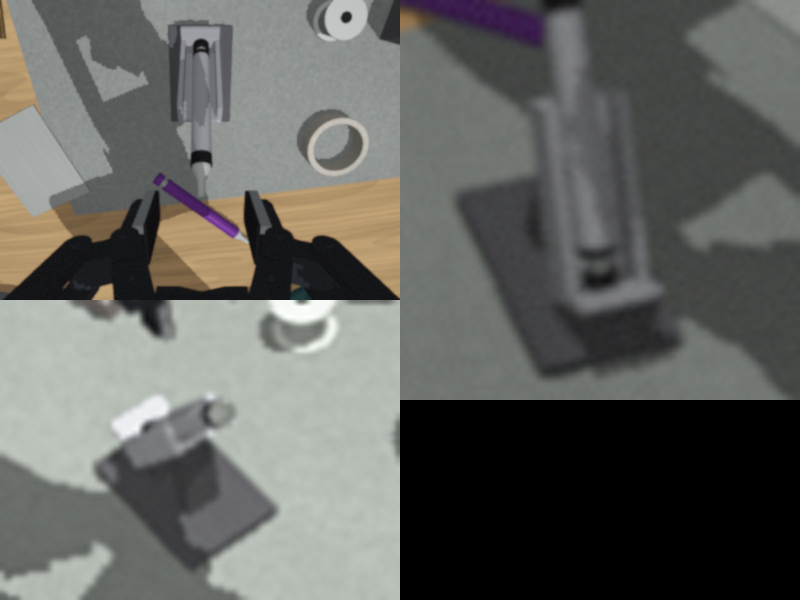

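Wrist: knob (201,46) and band (201,158), against (202,46) and (202,158) predicted for the home pose. The robot is clear, so I am handing in.

```bash
python3 -c "
from plant import manip
print(manip.sign_off())"
```

```text
the job is handed in; nothing more can be done
None
```

The solder pump is out of the caddy and lying in the sloping rest, nozzle up, knob end at the stop, and released. I handed the job in at about 14.5 s; the hand-in returned no verdict.

- **How it went:** I gripped the pump by the barrel, lifted it straight up and carried it over to the rest. I swung it onto the channel floor while still gripped, and contact rose to about 9 N. I then slid it down to the stop, where contact reached about 30 N along the axis, eased off, opened the fingers and raised the hand.
- **Position check:** In the last wrist picture the knob at (201,46) and the black band at (201,158) match my prediction for the home pose to within about a pixel. The side view put the nozzle tip about 9 px from prediction in the 4x enlarged crop, roughly 2 image pixels. I put that down to my rough estimate of the rest's position.
- **Robot clear:** The measured force after release was at noise level (0.7 N or less), with the hand well above the pump.
- **Other objects:** Nothing touched them that I saw. I did not measure the screwdriver, brush and other loose things again at the end. The last view shows only the spool and tape, and they look undisturbed.

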